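# Feel for the battery release on a flaw detector

## Task

Eject the battery of the flaw detector that lies on its back on the bench. With the fingers closed, put the fingertips on the black rim along its front edge, at the end beside the carrying handle, feel along the rim until you come to the notch, and press the release plate inside the notch fully down so that the battery slides out a little; then take the hand away. Grasp nothing, do not touch the battery itself, and leave everything else where it is.

Things in the scene. Friction and masses are not known exactly. Their poses are not given: they have to be found in the camera images.
- detector: flaw detector, green case with black corner guards, on its back with the screen up, fixed: 220 mm (x) by 350 mm (y), flat top 96 mm above the bench. Origin: centre of its underside; x from the front edge to the rear, y along the front edge from the carrying handle (on its -y side) to the battery (+y side), z up. A black rim 26 mm wide stands on the front edge, at x = -110 to -84 mm.
- rim_start (a point): point on the middle of the rim's top (x = -97, y = -90 mm in the detector's frame) near the end beside the carrying handle, where the feeling begins; the rim is unbroken here. The rim's top is flat, rigid, 114 mm above the bench, and exposed from y = -105 to +105 mm between the corner guards, which are 2 mm higher.
- rim_end (a point): point on the middle of the rim's top at its other end (x = -97, y = +105 mm in the detector's frame). Between the two points the rim has one notch, 44 mm long, open to front and rear, its centre anywhere from y = -30 to +60 mm. Its floor is the release plate, as black as the rim, 7 mm below the rim's top.
- release (a joint): release plate in the notch: 0 as found, 0.007 m fully down (its top then 14 mm below the rim's top); friction of about 6 N to move, stays where it is pushed
- battery (a joint): grey battery in the detector's +y side: 0 as found, slides out to 0.021 m; linked to the release plate and moves three times as far
- pipe: bystander: dark steel pipe piece standing upright, 90 mm diameter, 150 mm high; origin under its centre
- oil_bottle: bystander: bottle with a yellow cap, 60 mm diameter, 190 mm high; origin under its centre
- step_block: bystander: steel step block 100 x 30 mm, steps of 10 to 40 mm height, in front of the detector; origin under its centre
- probe: bystander: small black ultrasonic probe 30 x 22 x 18 mm with a brass connector, lying on the detector's top behind the rim; origin under its centre
- scanner_wedge: bystander: clear wedge with a grey block on it, 50 x 35 x 30 mm, in front of the detector; origin under its centre
- marker_case: bystander: yellow box 100 x 30 x 18 mm; origin under its centre
- gel_jar: bystander: jar 70 mm diameter, 70 mm high; origin under its centre

How it is judged:
By the outcome, as a careful person would: the job done as asked, in the order asked, and still so for the second after the job is handed in, with the robot touching nothing.
It also fails if it takes over 56 s, if anything falls off the work surface, if the arm or the gripper's body presses on something with over 40 N, if the wrist force passes 120 N, or if a joint passes its speed limit or range.

## Robot

A 6-joint arm with a two-finger parallel gripper is mounted at the origin on the work surface. World frame = base frame: x ahead of the robot, y to its left, z up, the work surface at z = 0. Lengths are in mm, angles in rad, forces in N, time in s.
With the tool pointing down it reaches from about 275 to 750 mm from the base axis. Payload 10.2 kg.
Tool frame: the origin (TCP) lies between the finger pads; the fingertips stand 17 mm ahead of it and the grasp point (between the pads) lies 2 mm behind it; z points along the fingers, y is the line along which they close (so a half turn about z gives the same grasp; the last joint's range is limited). The gripper opens to 85 mm and grips with 20 to 120 N. Pads are 22 mm wide; open, the fingers measure 114 mm over their backs; the gripper's body (76 mm by 85 mm) begins 54 mm behind the grasp point. The pads swing forward as they close: fully open they stand 13 mm farther back than shut.
Start: joints at [-1.42, 0.313, 1.498, -0, 1.331, -0.223], TCP at [191.694, -488.758, 209.894] pointing down, gripper open.
Joint ranges: [-2.94, 2.94], [-0.97, 2.17], [0.19, 2.56], [-1.23, 4.37], [0.02, 3.11], [-2.88, 2.88]. Speed limits (rad/s): [2.39, 2.39, 3.01, 3.14, 3.14, 3.14].

## Interface

Orientations are given as a unit quaternion [w, x, y, z].
In Python, from rig import * gives the robot as it stands.
- The arm moves only by the tool step_arm, never from a script. Its argument "commands" is text: rows parted by semicolons, each of 7 numbers parted by spaces: the opening, from 0 (shut) to 1 (fully open), then the shift along the tool's x, y, z in cm, then the turn, a rotation vector about the tool's x, y, z in rad. In form: hand x y z rx ry rz; .... A call has 1 to 20 rows; each row is the pose to reach, as a shift and turn from the pose commanded when the call began, along the tool's axes at that moment; what a row does not reach only later rows make up. A row lasts 1/12 s, in which the tool goes at most 41.7 mm and 7.16 degrees, less where a joint would pass 70% of its speed; a pose out of reach is approached as far as the arm can. A call with a gripper value outside its range is refused whole. The fingers move at their own pace and stop on an object; "newtons" is the grip in N (left out, the last holds). Time passes only in rows, so rows that repeat a pose let the fingers close. It gives the time, the measured TCP pose, the force, the opening and the grip force at its end, in the units of the state.
- sense(): the state, without advancing time (a new reading comes with each control period).
- capture(name): name is "scene" or "top"; returns the picture (480x640x3 uint8, red, green, blue); there is no depth.
- camera_model(name): a dict with "mtx" (3x3 intrinsics, pixels), "k1" (the pictures are not rectified: a ray, as slopes to the right and down, at radius r is drawn at 1 + k1 r^2 times it, then the intrinsics apply), "eye" and "rotation" of the camera in the world. Camera axes: x right, y down, z forward; pixel columns grow to the right and rows downward; lengths in mm; the calibration is good to about 2 mm. A picture is of the moment at which its call begins. camera_model takes no time and is no camera call.
- finish_job(): hands the job in; it is judged then, once.
Trained networks look in the newest picture that a camera, given by its name, has taken for a name from the list of things; names that differ only in an ending like _2 or _b are one class to them, and where a whole thing is asked for, a point or a joint stands for the part that bears it (a point fixed in the world has none). Each returns a list of dicts, best first, with "score" (0 to 1); they miss things now and then, are a little off and sometimes report something else, mostly with a low value. They report only what shows in the picture. A call takes as long as a camera call.
- search_frame(camera, label): "rect" ([centre column, centre row, width, height] in pixels, round what is visible of it).
- trace(camera, label): "mask" (480x640 bool, what is visible of it) and "rect" ([centre column, centre row, width, height] in pixels, round what is visible of it).
- spot_point(camera, label): "xy" ([column, row] in pixels: a listed point, or the origin of a listed thing).
The state is a dict: "time_s": time; "joints": joint angles; "dq": joint speeds; "tau": joint torques, N m; "eef_pos": TCP position; "ee_rot": TCP orientation; "force": force on the tool from outside, world axes, zero at the start; "wrist_torque": the same for the moment, N m; "grip_width": opening from 0.0 (shut) to 1.0 (fully open); "grip_force": force on a finger pad.
Only numpy, scipy, OpenCV 4.12 (cv2) and the standard library are available. Lean on these libraries where they do the work, as an engineer would, in place of code of your own. Each camera call takes 0.05 s, during which the arm holds its last target. There are 200 camera calls.

## Working session

There is one attempt and no reset: what is moved stays moved. The work goes in short steps, Python scripts to look and compute and a tool call to move; the robot and the scene stay as the last step left them, time stands still between calls to the robot, and variables do not carry over. Pictures are saved under pics/ and viewed, at most 10 in all, crops included, and the job is handed in when it is done.

Besides the shell and the picture viewer there is one more tool, called after "Emit:" as name(argument=value, ...) on one line, values as JSON. step_arm: Moves the arm, as the interface text tells. Its arguments: {"type":"object","properties":{"commands":{"type":"string"},"newtons":{"type":"number"}},"required":["commands"]}

```bash
ls; mkdir -p pics
cat > h.py <<'E'
from rig import *
import numpy as np, cv2
def ray(cam,px):
    m=camera_model(cam);K=np.array(m["mtx"]);p=np.linalg.inv(K)@[px[0],px[1],1.];d=p[:2].copy();u=d.copy()
    for _ in range(20): u=d/(1+m["k1"]*(u@u))
    return np.array(m["eye"],float),np.array(m["rotation"])@np.array([u[0],u[1],1.])
def onz(cam,px,z):
    e,r=ray(cam,px); return e+r*(z-e[2])/r[2]
def proj(cam,P):
    m=camera_model(cam);c=np.array(m["rotation"]).T@(np.array(P,float)-np.array(m["eye"]));u=c[:2]/c[2];u=u*(1+m["k1"]*(u@u));return (np.array(m["mtx"])@[u[0],u[1],1])[:2]
E
python3 - <<'E'
from h import *
for c in("scene","top"):
    cv2.imwrite(f"pics/{c}0.png",capture(c)[:,:,::-1]); m=camera_model(c);print(c,m["eye"],np.round(m["rotation"],3).tolist(),m["k1"])
    for l,z in(("rim_start",114),("rim_end",114),("detector",0),("probe",96)):
        for d in spot_point(c,l)[:2]: print(l,round(d["score"],2),np.round(d["xy"],1),np.round(onz(c,d["xy"],z),1))
s=sense();print(s["eef_pos"],s["ee_rot"],s["force"],s["time_s"])
E
```

```text
pics
scene [1301.53991583  464.75866316  682.39232586] [-0.226, 0.431, 0.782, -0.39] 0.02965926202935217Traceback (most recent call last):
  File "<stdin>", line 5, in <module>
  File "h.py", line 8, in onz
    e,r=ray(cam,px); return e+r*(z-e[2])/r[2]
        ~~~^^^^^^^^
  File "h.py", line 6, in ray
    return np.array(m["eye"],float),np.array(m["rotation"])@np.array([u[0],u[1],1.])
                                    ~~~~~~~~~~~~~~~~~~~~~~~^~~~~~~~~~~~~~~~~~~~~~~~~
ValueError: matmul: Input operand 1 has a mismatch in its core dimension 0, with gufunc signature (n?,k),(k,m?)->(n?,m?) (size 3 is different from 4)
```

View pics/scene0.png

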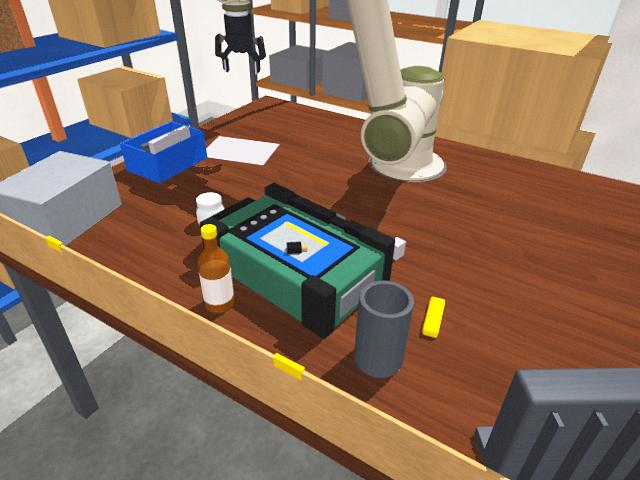

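The scene view shows the detector around (300,250). Its rim is on the robot side, running from about (275,190) to (390,250), and the battery is at (357,292) beside the pipe. The camera rotation is a quaternion, so I'll fix the helper.

```bash
sed -i 's/np.array(m\["rotation"\])/Rot(m["rotation"])/g' h.py
cat >> h.py <<'E'
from scipy.spatial.transform import Rotation as R
def Rot(q): return R.from_quat(np.roll(q,-1)).as_matrix()
E
python3 - <<'E'
from h import *
for c in("top","scene"):
    cv2.imwrite(f"pics/{c}0.png",capture(c)[:,:,::-1]); m=camera_model(c);print(c,m["eye"])
    for l,z in(("rim_start",114),("rim_end",114),("detector",0),("probe",96),("gel_jar",0),("oil_bottle",0),("pipe",0)):
        for d in spot_point(c,l)[:1]: print(l,round(d["score"],2),np.round(d["xy"],1),np.round(onz(c,d["xy"],z),1))
s=sense();print(s["eef_pos"],s["ee_rot"],s["force"],s["time_s"])
E
```

```text
top [ 369.30926706   49.58046421 1325.35451568]
rim_start 0.6 [373.8 263.8] [532.7 -66.1 114. ]
rim_end 0.88 [286.2 255.7] [550.7 121.1 114. ]
detector 0.8 [339.3 225.7] [639.1   2.8   0. ]
probe 0.45 [326.6 202.5] [671.9  33.8  96. ]
gel_jar 0.81 [466.5 249.6] [ 581. -296.    0.]
oil_bottle 0.63 [367.6 159.8] [801.6 -67.1   0. ]
pipe 0.92 [232.9 178.5] [755.5 257.5   0. ]
scene [1301.53991583  464.75866316  682.39232586]
rim_start 0.91 [296.4 196.2] [519.7 -73.9 114. ]
rim_end 0.57 [364.3 229.6] [554.1 122.9 114. ]
detector 0.83 [295.  270.2] [632.7  -2.9   0. ]
probe 0.67 [295.4 252.2] [679.2  31.4  96. ]
oil_bottle 0.55 [217.7 300.6] [801.1 -82.2   0. ]
pipe 0.83 [377.5 354.9] [750.9 261.8   0. ]
[ 191.68640673 -488.75898477  209.90619637] [ 1.25291909e-05  9.82589121e-01  1.85791872e-01 -6.36502376e-06] [-0.55529696  0.1867876   0.49826872] 0.9
```

View pics/top0.png

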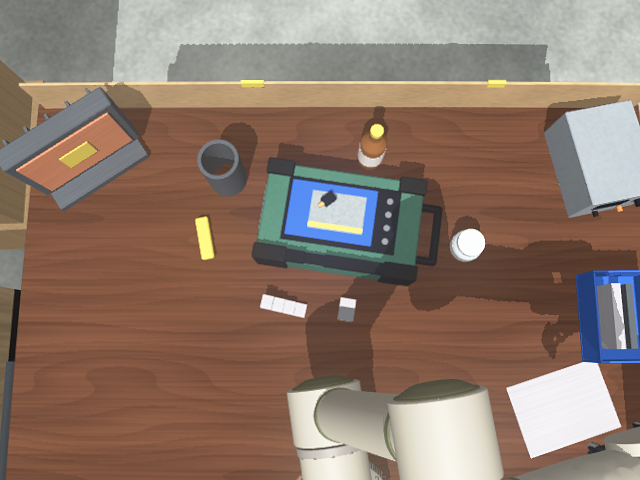

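The top view shows the detector turned slightly. Its front edge runs from (254,260) to (415,282), with the handle on the right at (430,235). I'll overlay an estimated frame to refine the pose.

```bash
cat > ov.py <<'E'
from h import *
import sys
x,y,t=map(float,sys.argv[1:4])
def W(p): c,s=np.cos(t),np.sin(t); return [x+c*p[0]-s*p[1],y+s*p[0]+c*p[1],p[2]]
out=[]
for c,(u,v,w,h) in(("top",(240,145,210,150)),("scene",(190,170,210,170))):
    im=cv2.imread(f"pics/{c}0.png"); k=3.8 if c=="top" else 3.5
    a=cv2.resize(im[v:v+h,u:u+w],None,fx=k,fy=k,interpolation=cv2.INTER_CUBIC)
    def L(pts,col):
        q=[(np.array(proj(c,W(p)))+.5-[u,v])*k for p in pts]; cv2.polylines(a,[np.int32(np.round(q))],True,col,1)
    L([(-110,-175,116),(110,-175,116),(110,175,116),(-110,175,116)],(0,255,255))
    L([(-110,-105,114),(-84,-105,114),(-84,105,114),(-110,105,114)],(255,0,255))
    L([(-110,-175,0),(110,-175,0),(110,175,0),(-110,175,0)],(255,255,0))
    cv2.imwrite(f"pics/ov_{c}{sys.argv[4]}.png",a)
print(W((-97,-90,114)),W((-97,105,114)))
E
python3 ov.py 635 3 -.135 a
```

```text
[np.float64(526.7694428824975), np.float64(-73.12585964069653), 114] [np.float64(553.0145535289305), np.float64(120.09989994419033), 114]
```

View pics/ov_topa.png

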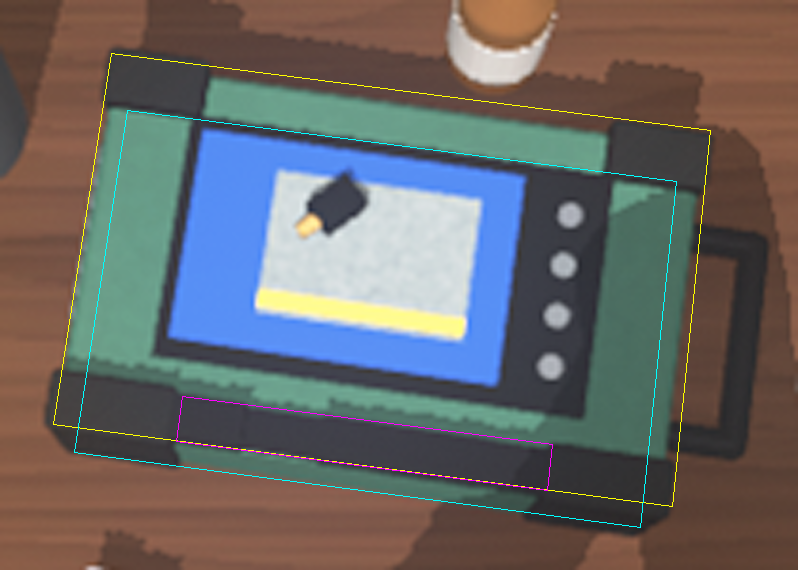

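View pics/ov_scenea.png

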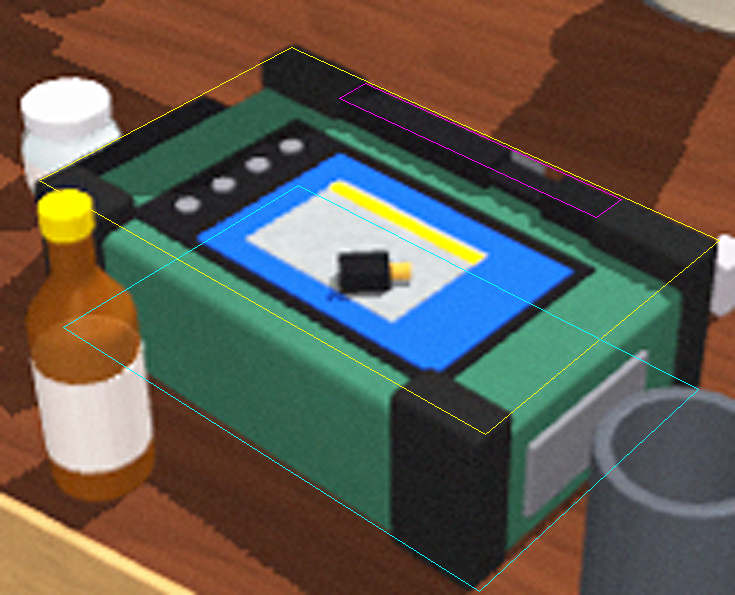

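The rim box fits the top view well. In the scene view the notch shows as a gap at about crop (510–560,150–180), which puts it near y = +15 to +60 mm. I'll shut the hand and move above rim_start, with the tool x axis along the rim.

Emit:
step_arm(commands="0 46.4 -26.5 0 0 0 -1.06;0 46.4 -26.5 0 0 0 -1.06;0 46.4 -26.5 0 0 0 -1.06;0 46.4 -26.5 0 0 0 -1.06;0 46.4 -26.5 0 0 0 -1.06;0 46.4 -26.5 0 0 0 -1.06;0 46.4 -26.5 0 0 0 -1.06;0 46.4 -26.5 0 0 0 -1.06;0 46.4 -26.5 0 0 0 -1.06;0 46.4 -26.5 0 0 0 -1.06;0 46.4 -26.5 0 0 0 -1.06;0 46.4 -26.5 0 0 0 -1.06;0 46.4 -26.5 0 0 0 -1.06;0 46.4 -26.5 0 0 0 -1.06;0 46.4 -26.5 0 0 0 -1.06;0 46.4 -26.5 0 0 0 -1.06;0 46.4 -26.5 0 0 0 -1.06;0 46.4 -26.5 0 0 0 -1.06", newtons=20)

```text
time_s: 2.4
eef_pos: [526.4, -73.7, 210.1]
ee_rot: [0.0, 0.754, 0.656, 0.0]
force: [0.1, 0.3, -0.4]
grip_width: -0.004
grip_force: 0.0
```

Emit:
step_arm(commands="0 0 0 3 0 0 0;0 0 0 5.5 0 0 0;0 0 0 7 0 0 0;0 0 0 7.4 0 0 0;0 0 0 7.4 0 0 0")

```text
time_s: 2.82
eef_pos: [526.3, -73.2, 135.4]
ee_rot: [-0.001, 0.754, 0.657, -0.0]
force: [-0.7, 1.1, -0.2]
grip_width: -0.003
grip_force: 0.0
```

Run:
```python
from h import *
a=capture("scene")[170:270,240:400,::-1]; b=capture("top")[220:320,280:440,::-1]
cv2.imwrite("pics/near.png",np.hstack([cv2.resize(i,None,fx=2.5,fy=2.5,interpolation=2)for i in(a,b)]));
```

```text
(no output)
```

View pics/near.png

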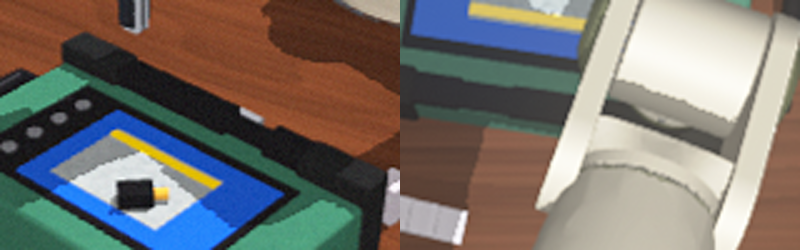

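Run:
```python
from h import *
s=sense();print(s["eef_pos"],s["time_s"],s["force"])
p=np.array(s["eef_pos"])
for dz in(-17,0): print(proj("scene",p+[0,0,dz]))
cv2.imwrite("pics/n2.png",cv2.resize(capture("scene")[130:230,240:400,::-1],None,fx=5,fy=5,interpolation=2))
```

```text
[527.30560961 -73.21754089 137.07260346] 2.9167 [-0.20769396  0.21234686 -0.18729761]
[294.75354576 195.43562467]
[294.64025782 189.05784485]
```

View pics/n2.png

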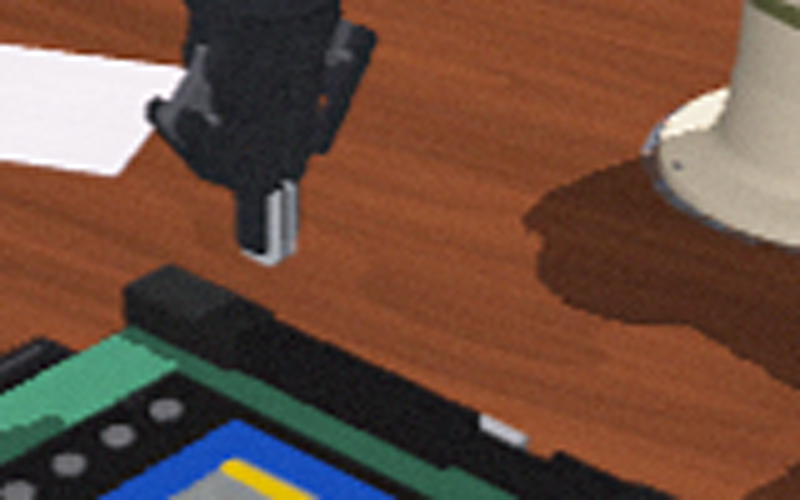

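Run:
```python
from h import *
print("base",proj("scene",[0,0,0]))
ty=np.array([.3653,-.931,0]);p=np.array([191.7,-488.8,209.9])
for k in(-50,0,50): print(proj("scene",p+k*ty-[0,0,4]))
s=sense();p=np.array(s["eef_pos"])
for d in([0,0,-17],[0,0,20],[-30,0,-17],[-60,0,-17],[0,0,10]):print(d,proj("scene",p+d))
```

```text
base [407.8843714  163.21687994]
[259.57874567  86.85154145]
[243.79028795  85.56132963]
[228.13274273  84.27201536]
[0, 0, -17] [294.73944806 195.4005036 ]
[0, 0, 20] [294.48939384 181.35882313]
[-30, 0, -17] [301.88794773 189.95282554]
[-60, 0, -17] [308.77562821 184.70256665]
[0, 0, 10] [294.55812747 185.21135632]
```

The fingertip shows at about pixel (294,182), higher than the reported TCP predicts, though the column agrees. I'll go down gently and let the force show where contact is.

Emit:
step_arm(commands="0 0 0 0.2 0 0 0;0 0 0 0.4 0 0 0;0 0 0 0.5 0 0 0;0 0 0 0.6 0 0 0;0 0 0 0.6 0 0 0")

```text
time_s: 3.38
eef_pos: [526.8, -72.6, 129.8]
ee_rot: [-0.0, 0.754, 0.657, -0.0]
force: [0.5, 0.1, 0.5]
grip_width: 0.003
grip_force: 0.0
```

Emit:
step_arm(commands="0 0 0 0.1 0 0 0;0 0 0 0.2 0 0 0;0 0 0 0.3 0 0 0;0 0 0 0.4 0 0 0;0 0 0 0.4 0 0 0")

```text
time_s: 3.8
eef_pos: [526.8, -72.6, 125.7]
ee_rot: [-0.0, 0.754, 0.657, -0.0]
force: [0.5, -0.0, -0.4]
grip_width: -0.001
grip_force: 0.0
```

Emit:
step_arm(commands="0 0 0 0.1 0 0 0;0 0 0 0.2 0 0 0;0 0 0 0.3 0 0 0;0 0 0 0.4 0 0 0;0 0 0 0.5 0 0 0;0 0 0 0.6 0 0 0;0 0 0 0.7 0 0 0;0 0 0 0.7 0 0 0")

```text
time_s: 4.47
eef_pos: [526.8, -72.6, 118.7]
ee_rot: [-0.0, 0.754, 0.657, -0.0]
force: [0.7, -0.2, 0.1]
grip_width: -0.0
grip_force: 0.0
```

Run:
```python
from h import *
s=sense();print(s["eef_pos"],s["time_s"],s["force"],proj("scene",s["eef_pos"]))
cv2.imwrite("pics/n3.png",cv2.resize(capture("scene")[130:230,240:400,::-1],None,fx=5,fy=5,interpolation=2))
```

```text
[526.79359431 -72.59919597 118.66633561] 4.4667 [ 0.67120303 -0.16552981  0.1019892 ] [295.10706663 195.93869137]
```

View pics/n3.png

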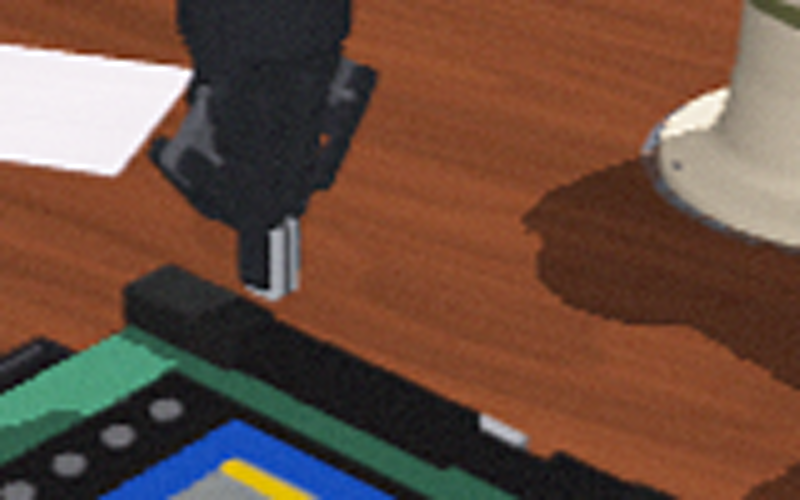

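The tip is now at about (294,189), still above the rim line at about (296,196), so roughly 15 mm remain. I'll keep going down.

Emit:
step_arm(commands="0 0 0 0.2 0 0 0;0 0 0 0.4 0 0 0;0 0 0 0.6 0 0 0;0 0 0 0.8 0 0 0;0 0 0 0.9 0 0 0;0 0 0 1.0 0 0 0;0 0 0 1.0 0 0 0")

```text
time_s: 5.1
eef_pos: [526.8, -72.6, 108.7]
ee_rot: [-0.0, 0.754, 0.657, -0.0]
force: [-0.6, 0.4, 0.6]
grip_width: -0.001
grip_force: 0.0
```

Emit:
step_arm(commands="0 0 0 0.1 0 0 0;0 0 0 0.2 0 0 0;0 0 0 0.3 0 0 0;0 0 0 0.4 0 0 0;0 0 0 0.4 0 0 0")

```text
time_s: 5.52
eef_pos: [526.8, -72.6, 104.7]
ee_rot: [-0.0, 0.754, 0.657, -0.0]
force: [0.3, -0.1, -0.3]
grip_width: -0.001
grip_force: 0.0
```

Run:
```python
from h import *
a=capture("scene")[150:220,260:340,::-1]; b=capture("top")[230:300,330:410,::-1]
cv2.imwrite("pics/n4.png",np.hstack([cv2.resize(i,None,fx=5,fy=5,interpolation=2)for i in(a,b)]))
```

```text
(no output)
```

View pics/n4.png

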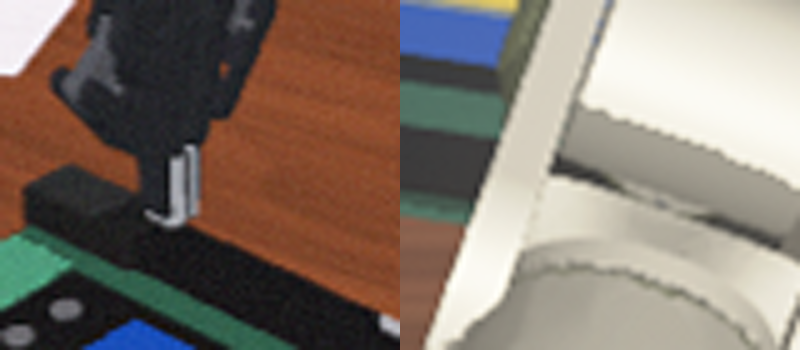

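The tip now shows right over the rim at about (293,195), next to the guard, so contact is close.

Emit:
step_arm(commands="0 0 0 0.1 0 0 0;0 0 0 0.2 0 0 0;0 0 0 0.2 0 0 0")

```text
time_s: 5.87
eef_pos: [526.8, -72.6, 102.7]
ee_rot: [-0.0, 0.754, 0.657, -0.0]
force: [-1.0, -0.2, 0.9]
grip_width: -0.002
grip_force: 0.0
```

Emit:
step_arm(commands="0 0 0 0.1 0 0 0;0 0 0 0.2 0 0 0;0 0 0 0.2 0 0 0")

```text
time_s: 6.12
eef_pos: [526.8, -72.6, 100.7]
ee_rot: [-0.0, 0.754, 0.657, -0.0]
force: [-0.5, -0.3, -0.0]
grip_width: 0.001
grip_force: 0.0
```

Emit:
step_arm(commands="0 0 0 0.1 0 0 0;0 0 0 0.2 0 0 0;0 0 0 0.2 0 0 0")

```text
time_s: 6.37
eef_pos: [526.8, -72.6, 98.7]
ee_rot: [-0.0, 0.754, 0.657, -0.0]
force: [0.4, 0.5, 0.6]
grip_width: -0.006
grip_force: 0.0
```

Emit:
step_arm(commands="0 0 0 0.1 0 0 0;0 0 0 0.2 0 0 0;0 0 0 0.2 0 0 0")

```text
time_s: 6.62
eef_pos: [526.8, -72.6, 96.7]
ee_rot: [-0.0, 0.754, 0.657, -0.0]
force: [-0.7, -0.2, 1.0]
grip_width: -0.002
grip_force: 0.0
```

Emit:
step_arm(commands="0 0 0 0.1 0 0 0;0 0 0 0.2 0 0 0;0 0 0 0.2 0 0 0")

```text
time_s: 6.87
eef_pos: [526.8, -72.6, 94.7]
ee_rot: [-0.0, 0.754, 0.657, -0.0]
force: [0.4, 0.1, -0.4]
grip_width: -0.0
grip_force: 0.0
```

Run:
```python
from h import *
a=capture("scene")[150:220,260:340,::-1]
cv2.imwrite("pics/n5.png",np.hstack([cv2.resize(a,None,fx=5,fy=5,interpolation=2),cv2.imread("pics/n4.png")[:,:400]]))
```

```text
(no output)
```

View pics/n5.png

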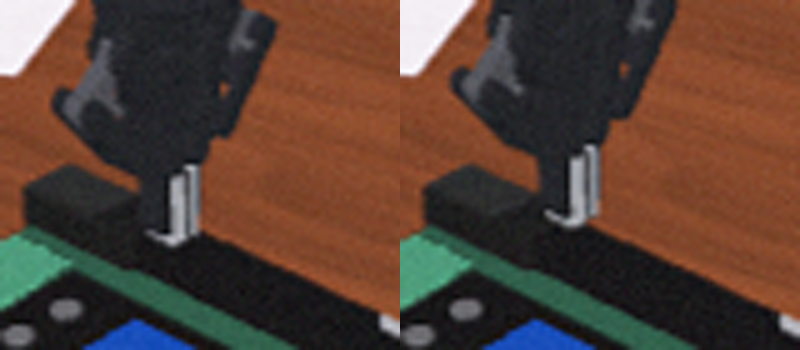

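The tip's lower edge is now at about (293,199), in front of the rim surface and not hidden by it. Contact should come within a few mm.

Emit:
step_arm(commands="0 0 0 0.1 0 0 0;0 0 0 0.2 0 0 0;0 0 0 0.2 0 0 0")

```text
time_s: 7.17
eef_pos: [526.8, -72.6, 92.7]
ee_rot: [-0.0, 0.754, 0.657, -0.0]
force: [-0.8, 0.5, 0.3]
grip_width: 0.001
grip_force: 0.0
```

Emit:
step_arm(commands="0 0 0 0.1 0 0 0;0 0 0 0.2 0 0 0;0 0 0 0.2 0 0 0")

```text
time_s: 7.42
eef_pos: [527.0, -72.7, 92.6]
ee_rot: [0.0, 0.754, 0.657, 0.0]
force: [-6.4, 2.5, 16.2]
grip_width: -0.001
grip_force: 8.2
```

Run:
```python
from h import *
s=sense();print(s["eef_pos"],s["force"],s["wrist_torque"],s["ee_rot"])
```

```text
[527.02380898 -72.65244231  92.62723951] [-6.41327827  2.49695441 16.21543876] [0.30943772 1.20256562 0.02084503] [4.49530582e-04 7.53750999e-01 6.57159962e-01 1.17897601e-04]
```

Emit:
step_arm(commands="0 0.4 0 -0.1 0 0 0;0 0.8 0 -0.1 0 0 0;0 1.2 0 -0.1 0 0 0;0 1.6 0 -0.1 0 0 0;0 2 0 -0.1 0 0 0")

```text
time_s: 7.83
eef_pos: [530.3, -53.5, 92.7]
ee_rot: [0.001, 0.754, 0.657, 0.0]
force: [-0.6, -4.2, 5.1]
grip_width: 0.003
grip_force: 3.1
```

Emit:
step_arm(commands="0 0.4 0 0 0 0 0;0 0.8 0 0 0 0 0;0 1.2 0 0 0 0 0;0 1.6 0 0 0 0 0;0 2 0 0 0 0 0")

```text
time_s: 8.25
eef_pos: [533.1, -33.6, 92.6]
ee_rot: [0.001, 0.754, 0.657, 0.0]
force: [-0.5, -5.0, 5.4]
grip_width: 0.002
grip_force: 3.0
```

Emit:
step_arm(commands="0 0.4 0 0 0 0 0;0 0.8 0 0 0 0 0;0 1.2 0 0 0 0 0;0 1.6 0 0 0 0 0;0 2 0 0 0 0 0")

```text
time_s: 8.67
eef_pos: [535.8, -13.8, 92.6]
ee_rot: [0.001, 0.754, 0.657, 0.0]
force: [-0.1, -4.4, 5.7]
grip_width: 0.001
grip_force: 3.1
```

Emit:
step_arm(commands="0 0.4 0 0 0 0 0;0 0.8 0 0 0 0 0;0 1.2 0 0 0 0 0;0 1.6 0 0 0 0 0;0 2 0 0 0 0 0")

```text
time_s: 9.08
eef_pos: [538.5, 6.0, 92.6]
ee_rot: [0.001, 0.754, 0.657, 0.0]
force: [-1.2, -4.3, 6.6]
grip_width: 0.001
grip_force: 3.1
```

Emit:
step_arm(commands="0 0.4 0 0 0 0 0;0 0.8 0 0 0 0 0;0 1.2 0 0 0 0 0;0 1.2 0 0 0 0 0")

```text
time_s: 9.42
eef_pos: [540.2, 18.6, 92.7]
ee_rot: [0.001, 0.754, 0.657, 0.0]
force: [1.1, -1.1, 5.7]
grip_width: 0.002
grip_force: 3.2
```

Emit:
step_arm(commands="0 0.3 0 0 0 0 0;0 0.6 0 0 0 0 0;0 0.8 0 0 0 0 0")

```text
time_s: 9.67
eef_pos: [541.2, 25.8, 92.6]
ee_rot: [0.001, 0.754, 0.657, 0.0]
force: [-0.5, -5.4, 6.5]
grip_width: 0.001
grip_force: 3.2
```

Emit:
step_arm(commands="0 0.2 0 0 0 0 0;0 0.4 0 0 0 0 0;0 0.5 0 0 0 0 0")

```text
time_s: 9.92
eef_pos: [541.9, 30.8, 92.6]
ee_rot: [0.001, 0.754, 0.657, 0.0]
force: [-0.9, -4.7, 6.8]
grip_width: -0.001
grip_force: 3.2
```

Emit:
step_arm(commands="0 0.2 0 0 0 0 0;0 0.4 0 0 0 0 0;0 0.5 0 0 0 0 0")

```text
time_s: 10.17
eef_pos: [542.6, 35.8, 92.6]
ee_rot: [0.001, 0.754, 0.657, 0.0]
force: [-0.7, -4.9, 6.2]
grip_width: -0.002
grip_force: 3.2
```

Emit:
step_arm(commands="0 0.2 0 0 0 0 0;0 0.4 0 0 0 0 0;0 0.5 0 0 0 0 0")

```text
time_s: 10.42
eef_pos: [543.3, 40.7, 92.6]
ee_rot: [0.001, 0.754, 0.657, 0.0]
force: [-1.0, -5.0, 5.1]
grip_width: -0.003
grip_force: 3.1
```

Emit:
step_arm(commands="0 0.2 0 0 0 0 0;0 0.4 0 0 0 0 0;0 0.5 0 0 0 0 0")

```text
time_s: 10.67
eef_pos: [543.9, 45.8, 92.5]
ee_rot: [0.001, 0.754, 0.657, 0.0]
force: [-1.1, -3.6, 5.1]
grip_width: 0.002
grip_force: 2.5
```

Emit:
step_arm(commands="0 0.2 0 0 0 0 0;0 0.4 0 0 0 0 0;0 0.5 0 0 0 0 0")

```text
time_s: 10.92
eef_pos: [543.7, 51.8, 91.5]
ee_rot: [-0.0, 0.754, 0.657, -0.0]
force: [0.5, -0.5, -0.4]
grip_width: 0.005
grip_force: 0.0
```

Emit:
step_arm(commands="0 0.2 0 0 0 0 0;0 0.3 0 0 0 0 0;0 0.3 0 0 0 0 0")

```text
time_s: 11.17
eef_pos: [544.3, 54.5, 91.7]
ee_rot: [-0.0, 0.754, 0.657, -0.0]
force: [-0.2, -0.7, -0.2]
grip_width: -0.0
grip_force: 0.0
```

Force dropped away between TCP y = 46 and 52, which is the notch's near edge. I'll move to the notch centre and press.

Emit:
step_arm(commands="0 0.2 0 0 0 0 0;0 0.3 0 0 0 0 0;0 0.3 0 0.2 0 0 0;0 0.3 0 0.4 0 0 0;0 0.3 0 0.5 0 0 0;0 0.3 0 0.5 0 0 0")

```text
time_s: 11.67
eef_pos: [544.6, 57.1, 86.5]
ee_rot: [-0.0, 0.754, 0.657, -0.0]
force: [0.8, -0.5, 0.4]
grip_width: 0.0
grip_force: 0.0
```

Emit:
step_arm(commands="0 0 0 0.1 0 0 0;0 0 0 0.2 0 0 0;0 0 0 0.3 0 0 0;0 0 0 0.3 0 0 0")

```text
time_s: 12.0
eef_pos: [544.9, 57.1, 84.2]
ee_rot: [0.0, 0.754, 0.657, 0.0]
force: [-1.5, -0.3, 3.1]
grip_width: -0.0
grip_force: 1.6
```

Emit:
step_arm(commands="0 0 0 0.1 0 0 0;0 0 0 0.2 0 0 0;0 0 0 0.3 0 0 0;0 0 0 0.4 0 0 0;0 0 0 0.4 0 0 0")

```text
time_s: 12.42
eef_pos: [544.9, 57.1, 80.1]
ee_rot: [0.0, 0.754, 0.657, 0.0]
force: [-0.5, -0.3, 3.8]
grip_width: 0.002
grip_force: 1.8
```

Emit:
step_arm(commands="0 0 0 0.1 0 0 0;0 0 0 0.2 0 0 0;0 0 0 0.3 0 0 0;0 0 0 0.3 0 0 0")

```text
time_s: 12.75
eef_pos: [545.0, 57.1, 78.5]
ee_rot: [0.0, 0.754, 0.657, 0.0]
force: [-7.0, 0.4, 17.9]
grip_width: 0.002
grip_force: 8.5
```

The plate bottomed out 14 mm below the rim. I'll give one slightly firmer push, then go straight up.

Emit:
step_arm(commands="0 0 0 0.1 0 0 0;0 0 0 0.1 0 0 0")

```text
time_s: 12.92
eef_pos: [545.1, 57.1, 78.4]
ee_rot: [0.001, 0.754, 0.657, 0.0]
force: [-9.9, -0.4, 24.7]
grip_width: -0.003
grip_force: 12.6
```

Emit:
step_arm(commands="0 0 0 -0.5 0 0 0;0 0 0 -1.5 0 0 0;0 0 0 -3 0 0 0;0 0 0 -6 0 0 0;0 0 0 -9 0 0 0;0 0 0 -12 0 0 0;0 0 0 -15 0 0 0;0 0 0 -15 0 0 0;0 -10 0 -15 0 0 0;0 -20 0 -15 0 0 0;0 -20 15 -15 0 0 0;0 -20 15 -15 0 0 0;0 -20 15 -15 0 0 0;0 -20 15 -15 0 0 0;0 -20 15 -15 0 0 0;0 -20 15 -15 0 0 0")

```text
time_s: 14.25
eef_pos: [667.4, -165.2, 223.2]
ee_rot: [-0.001, 0.755, 0.656, -0.001]
force: [-0.1, -0.1, -0.9]
grip_width: 0.002
grip_force: 0.0
```

Run:
```python
from h import *
s=sense();print(s["eef_pos"],s["force"],s["time_s"])
a=capture("scene"); cv2.imwrite("pics/fin.png",np.hstack([cv2.resize(i[170:340,220:420,::-1],None,fx=2,fy=2,interpolation=2)for i in(a,cv2.imread("pics/scene0.png")[:,:,::-1])]))
```

```text
[ 667.37470948 -165.16310528  223.15279972] [-0.09988017 -0.08839391 -0.8514157 ] 14.25
```

View pics/fin.png

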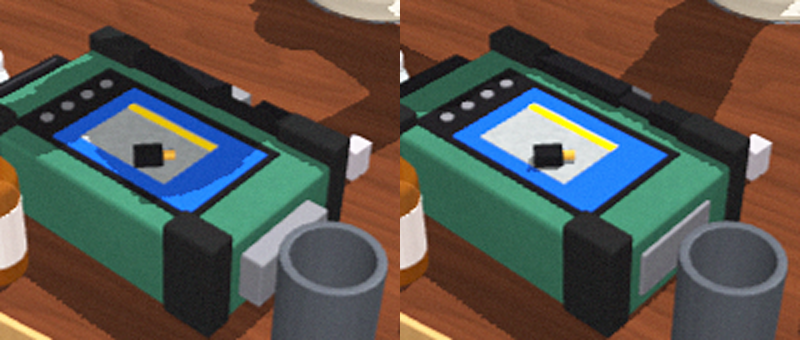

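The battery now sticks out (left crop, about (285,250)), the notch is deeper, and the bystanders look unmoved. I'm handing in.

```bash
python3 -c "
from rig import *
print(finish_job())"
```

```text
the job is handed in; nothing more can be done
None
```

The battery is ejected: I felt along the rim to the notch, pressed the release plate to its stop (14 mm below the rim top), took the hand away touching nothing, and handed the job in; no verdict came back.

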